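Stand a fallen kit carton up in its rack bay

ROBOT

A 6-joint arm with a two-finger parallel gripper is mounted at the origin on a cart in front of the work surface, level with it; the furniture and walls round the work are solid. World frame = base frame: x ahead of the robot, y to its left, z up, the work surface at z = 0. Lengths are in m, angles in rad, forces in N, time in s.
With the tool pointing down it reaches from about 0.325 to 0.875 m from the base axis. Payload 4.4 kg.
Tool frame: the origin (TCP) lies at the very end of the fingers, on their centre line; the grasp point (between the pads) lies 19 mm behind it; z points along the fingers, y is the line along which they close (so a half turn about z gives the same grasp; the last joint's range is limited). The gripper opens to 85 mm and grips with 20 to 120 N. Pads are 22 mm wide; open, the fingers measure 114 mm over their backs; the gripper's body (76 mm by 85 mm) begins 54 mm behind the grasp point. The pads swing forward as they close: fully open they stand 13 mm farther back than shut.
Start: joints at [-1.329, 0.207, 1.542, -0, 1.393, -0.15], TCP at [0.22, -0.531, 0.231] pointing down, gripper open.
Joint ranges: [-2.73, 2.73], [-0.86, 2.22], [0.23, 2.46], [-1.11, 4.25], [0.08, 2.63], [-2.82, 2.82]. Speed limits (rad/s): [2.79, 2.79, 3.14, 3.14, 3.14, 3.14].

INTERFACE

Orientations are given as a unit quaternion [w, x, y, z].
In Python, from workcell import arm, cams, finder gives the robot as it stands.
- The arm moves only by the shell command python3 -m creep 'ROWS' [OPENING]. ROWS is JSON, a list of rows, each a list of 4 numbers: the shift along the tool's x, y, z scaled (see below), then the turn about the tool's z scaled (see below). A call has 1 to 8 rows; each row shifts and turns the commanded pose from where the row before left it, along the tool's axes as they then stand; what a row does not reach is not made up. The controller multiplies each number of a shift by 400 mm and each number of a turn by 2 pi rad. A row lasts 1/8 s, in which the tool goes at most 62.5 mm and 10.7 degrees, less where a joint would pass 70% of its speed; a pose out of reach is approached as far as the arm can. A call with a number of a shift or a turn outside -1 to 1 is refused whole. A call with a gripper value outside its range is refused whole. OPENING is the opening, from -1 (shut) to 1 (fully open), so that 0 is half open, set as the call begins (- or left out, the last holds). The fingers move at their own pace and stop on an object; the grip force is fixed at half the most. Time passes only in rows, so rows that do not move let the fingers close. It gives the time, the measured TCP pose, the force, the opening and the grip force at its end, in the units of the state.
- arm.get_state(): the state, without advancing time (a new reading comes with each control period).
- cams.capture(name): name is "scene" or "top" or "wrist"; returns a dict with "image" (420x560x3 uint8, red, green, blue), "camera_matrix" (3x3 intrinsics, pixels), "eye" and "attitude" of the camera in the world. Camera axes: x right, y down, z forward; pixel columns grow to the right and rows downward; lengths in m; the calibration is good to about 2 mm. A picture is of the moment at which its call begins. There is no depth.
- arm.sign_off(): hands the job in; it is judged then, once.
Trained networks look in a picture, given as the dict that the camera call returned (one of the last four; its "shot" number tells which), for a name from the list of things; names that differ only in an ending like _2 or _b are one class to them, and where a whole thing is asked for, a point or a joint stands for the part that bears it (a point fixed in the world has none). Each returns a list of dicts, best first, with "score" (0 to 1); they miss things now and then, are a little off and sometimes report something else, mostly with a low value. They report only what shows in the picture. A call takes as long as a camera call.
- finder.find_in(query, picture): "bbox" ([centre column, centre row, width, height] as shares, 0 to 1, of the picture: columns of its width, rows of its height, round what is visible of it).
- finder.place_of(query, picture): "position" ([column, row] as shares, 0 to 1, of the picture: columns of its width, rows of its height: a listed point, or the origin of a listed thing).
The state is a dict: "time_s": time; "joints": joint angles; "dq": joint speeds; "joint_efforts": joint torques, N m; "ee_pos": TCP position; "orientation": TCP orientation; "contact_force": force on the tool from outside, world axes, zero at the start; "wrist_torque": the same for the moment, N m; "opening": finger opening in m; "grasp_force": force on a finger pad.
Only numpy, scipy, OpenCV 4.12 (cv2) and the standard library are available. Lean on these libraries where they do the work, as an engineer would, in place of code of your own. Each camera call takes 0.05 s, during which the arm holds its last target. There are 200 camera calls.

TASK

A blue kit carton has toppled out of the middle bay of the grey rack and lies flat in front of it. Slide it, still flat, foot first into the middle bay until it meets the depth stop; then tip it up by its near end against the stop, foot kept down on the desk, until it stands upright inside the bay, and let go. It holds glass vials: do not let it drop, press it with less than 20 N, and leave the other cartons, the label roll and the phone where they are.

Things in the scene. Friction and masses are not known exactly. Their poses are not given: they have to be found in the camera images.
- rack: Grey sheet-steel rack, 306 mm wide, screwed to the desk: three bays side by side, open in front and above, the desk is their floor. Origin: desk level, middle of the middle bay, front face of the 150 mm high back sheet. +x points into the bays (away from the robot), y across them, z up. Bays are 98 mm wide, 101 mm apart; dividers 3 mm thick, 95 mm high, from the back sheet to x = -85 mm.
- bay_mouth (a point): Desk level, middle of the middle bay's mouth, at rack x = -105 mm; axes as the rack's. The bay's dividers flare from 98 mm apart at rack x = -85 mm to 116 mm here. In the bay a slippery white upright plate (90 mm wide, 130 mm high) is fixed as depth stop: its face stands 85 to 97 mm behind this point (rack x = -20 to -8 mm). Its setting is not measured: feel for it.
- carton_center (a point): Centre of the fallen blue carton: closed rigid box, 170 mm long (its x), 90 wide (its y), 50 thick (its z), 0.2 to 0.4 kg, centre of mass at its centre. It lies flat on the desk, z up, too wide to grip; its foot is its -x end, towards the bay, its top its +x end, towards the robot. Upright, its x points up and this centre is 85 mm above the desk.
- carton_top (a point): Centre of the carton's top end face (85 mm from its centre along its +x); axes as carton_center. Fingertips pressed on this face at or just above mid-height carry the end up by friction (coefficient 0.5 or more; desk about 0.6, stop 0.2, so the foot slides down the stop as the carton turns). About 12 N along the carton holds well; much less slips; over 20 N from the fingers dents the cardboard.
- carton_foot (a point): Centre of the carton's foot end face (85 mm from its centre along its -x); axes as carton_center. 25 mm above the desk while it lies, 0 when it stands; kept down on the desk it never rises above 45 mm. Past about 72 degrees the carton tends to stand by itself, but its foot edge may bind on the stop and leave it leaning a few degrees until its top is pressed home.
- carton_left_center (a point): Centre of the blue carton (50 x 90 x 170 mm high) that stands in the bay at the rack's +y side. Leave it alone.
- carton_right_center (a point): Centre of the blue carton (50 x 90 x 170 mm high) that stands in the bay at the rack's -y side. Leave it alone.
- label_roll: White roll of labels, 84 mm across, 38 mm high, lying on the desk; origin under its centre. Leave it alone.
- mobile_phone: Black phone, 148 x 72 x 8 mm, lying on the desk; origin under its centre. Leave it alone.

How it is judged:
By the outcome, as a careful person would: the job done as asked, in the order asked, and still so for the second after the job is handed in, with the robot touching nothing.
It also fails if it takes over 72 s, if anything falls off the work surface, if the arm or the gripper's body presses on something with over 40 N, if the wrist force passes 120 N, or if a joint passes its speed limit or range.

## Working session

There is one attempt and no reset: what is moved stays moved. The work goes in short steps, Python scripts to look and compute and a shell command to move; the robot and the scene stay as the last step left them, time stands still between calls to the robot, and variables do not carry over. Pictures are saved under pics/ and viewed, at most 10 in all, crops included, and the job is handed in when it is done.

```bash
mkdir -p pics; ls; cat > h.py <<'E'
import numpy as np, cv2
from scipy.spatial.transform import Rotation as R
from workcell import arm, cams, finder
def rot(a):
    a=np.array(a,float)
    return a if a.shape==(3,3) else R.from_quat(np.r_[a[1:],a[0]]).as_matrix()
def ray(p,pos):
    u=np.array([pos[0]*560,pos[1]*420,1.]); d=rot(p["attitude"])@np.linalg.solve(np.array(p["camera_matrix"]),u)
    return np.array(p["eye"]),d
def at(p,pos,z):
    e,d=ray(p,pos); return e+d*(z-e[2])/d[2]
def proj(p,P):
    c=rot(p["attitude"]).T@(np.array(P)-np.array(p["eye"])); u=np.array(p["camera_matrix"])@c; return u[:2]/u[2]
def tri(rs):
    A=np.zeros((3,3));b=np.zeros(3)
    for e,d in rs:
        d=d/np.linalg.norm(d);M=np.eye(3)-np.outer(d,d);A+=M;b+=M@e
    return np.linalg.solve(A,b)
E
python3 - <<'E'
from h import *
np.set_printoptions(precision=4,suppress=True)
s=arm.get_state(); print(s)
for c in ["scene","top"]:
    p=cams.capture(c); cv2.imwrite(f"pics/{c}0.png",p["image"][:,:,::-1]); print(c,p["eye"],p["attitude"])
    for q,z in [("rack",0),("bay_mouth",0),("carton_center",.025),("carton_top",.025),("carton_foot",.025),("carton_left_center",.085),("carton_right_center",.085),("label_roll",0),("mobile_phone",0)]:
        for r in finder.place_of(q,p)[:2]: print(q,round(r["score"],2),np.array(r["position"])*[560,420],at(p,r["position"],z))
E
```

```text
pics
{'time_s': 0.0, 'joints': array([-1.3285,  0.2074,  1.543 ,  0.    ,  1.3935, -0.1505]), 'dq': array([ 0.0003,  0.0013,  0.0005,  0.0018,  0.0001, -0.0028]), 'joint_efforts': array([ -0.0008, -38.3042, -29.1594,  -0.0003,   0.0106,   0.    ]), 'ee_pos': array([ 0.2199, -0.5305,  0.2301]), 'orientation': array([-0.0012,  0.9808,  0.1951, -0.    ]), 'contact_force': array([ 0.2366, -0.3053,  0.4193]), 'wrist_torque': array([-0.0093, -0.0011,  0.0249]), 'grasp_force': 0.0, 'opening': 0.08545791257029783}
scene [0.2447 0.643  1.0131] [ 0.0786 -0.2019  0.9182 -0.3317]
rack 0.67 [230.776 215.418] [ 0.6985 -0.0458  0.    ]
rack 0.42 [265.888 217.686] [ 0.6123 -0.0769  0.    ]
carton_center 0.71 [300.384 224.994] [ 0.5151 -0.0738  0.025 ]
carton_top 0.84 [334.096 227.892] [ 0.4357 -0.1001  0.025 ]
carton_foot 0.59 [267.176 216.72 ] [ 0.6016 -0.0633  0.025 ]
carton_left_center 0.93 [225.008 224.91 ] [0.6592 0.0428 0.085 ]
carton_right_center 0.87 [255.976 162.12 ] [ 0.6847 -0.1727  0.085 ]
label_roll 0.63 [251.888 337.806] [0.4967 0.2351 0.    ]
mobile_phone 0.65 [351.68  163.884] [ 0.4755 -0.3531  0.    ]
top [ 0.4877 -0.0625  1.1826] [-0.0385  0.7066 -0.7063  0.0194]
rack 0.58 [282.688 174.216] [ 0.7018 -0.0565  0.    ]
carton_center 0.86 [289.52 239.82] [ 0.5132 -0.0755  0.025 ]
carton_top 0.93 [296.912 269.682] [ 0.431  -0.0958  0.025 ]
carton_foot 0.96 [286.384 211.386] [ 0.5924 -0.0669  0.025 ]
carton_left_center 0.89 [245.784 186.48 ] [0.6537 0.0413 0.085 ]
carton_left_center 0.42 [390.6   255.612] [ 0.471  -0.3378  0.085 ]
carton_right_center 0.95 [319.592 177.408] [ 0.6775 -0.155   0.085 ]
label_roll 0.6 [179.592 249.48 ] [0.486 0.237 0.   ]
mobile_phone 0.64 [388.024 254.394] [ 0.4731 -0.3521  0.    ]
```

```bash
python3 - <<'E'
import cv2
a=cv2.imread("pics/top0.png")[120:300,160:420]; cv2.imwrite("pics/top0c.png",cv2.resize(a,(780,540),interpolation=cv2.INTER_CUBIC))
a=cv2.imread("pics/scene0.png"); cv2.imwrite("pics/scene0c.png",a)
E
```

```text
(no output)
```

View pics/top0c.png

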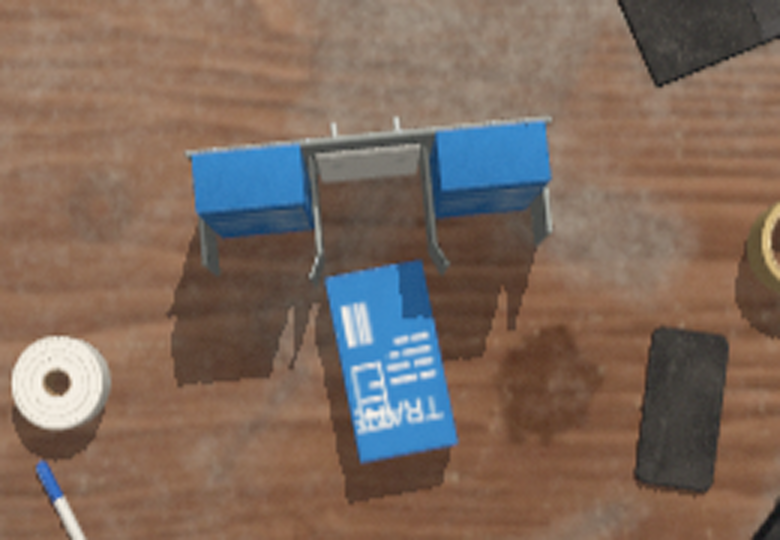

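View pics/scene0c.png

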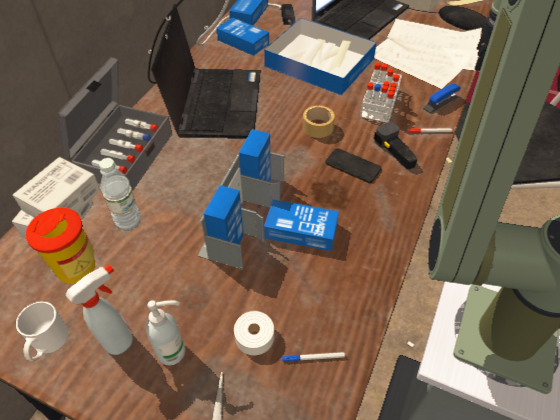

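```bash
python3 - <<'E'
from h import *
np.set_printoptions(precision=4,suppress=True)
p=cams.capture("top")
f=lambda c,r,z: at(p,[(c/3+160)/560,(r/3+120)/420],z)
a,b=f(187,153,.15),f(551,118,.15); print("back",a,b,np.linalg.norm(a-b),np.degrees(np.arctan2(*(a-b)[[0,1]]*[-1,1])), (a+b)/2)
C=[f(*c,.05) for c in [(326,278),(422,262),(457,442),(361,463)]]; print(np.array(C),np.linalg.norm(np.diff(C,axis=0),axis=1))
m=np.mean(C,0);d=(C[0]+C[1]-C[2]-C[3]);print("carton",m,np.degrees(np.arctan2(d[1],d[0])))
for c in [(313,277),(447,265),(318,150),(420,145)]: print(f(*c,.095))
print("stop top corners",f(317,157,.13),f(420,148,.13))
p2=cams.capture("scene")
P={}
for q in ["rack","carton_center","carton_top","carton_foot"]:
    rs=[ray(x,finder.place_of(q,x)[0]["position"]) for x in (p,p2)]; print(q,tri(rs))
E
```

```text
back [0.6833 0.0947 0.15  ] [ 0.7118 -0.21    0.15  ] 0.3059587252204731 5.337792123016309 [ 0.6976 -0.0577  0.15  ]
[[ 0.5866 -0.0185  0.05  ]
 [ 0.6012 -0.1058  0.05  ]
 [ 0.4387 -0.1366  0.05  ]
 [ 0.4197 -0.0504  0.05  ]] [0.0885 0.1654 0.0883]
carton [ 0.5115 -0.0778  0.05  ] 10.767527356437924
[ 0.5836 -0.0088  0.095 ]
[ 0.594  -0.1259  0.095 ]
[ 0.696  -0.0129  0.095 ]
[ 0.7001 -0.1027  0.095 ]
stop top corners [ 0.6833 -0.0137  0.13  ] [ 0.6907 -0.1014  0.13  ]Traceback (most recent call last):
  File "<stdin>", line 13, in <module>
IndexError: list index out of range
```

```bash
python3 -m creep '[[0,0,0,0.024],[0,0,0,0.024]]' 0; python3 -m creep '[[0.06,-0.134,0,0],[0.065,-0.134,0,0],[0.065,-0.134,0,0],[0.065,-0.134,0,0],[0.065,-0.134,0,0],[0.065,-0.134,0,0],[0.065,-0.134,0,0],[0.065,-0.134,0,0]]'; cat >> h.py <<'E'
O=np.array([.695,-.0577]); Y=np.radians(5.3)
def rk(P):
    d=np.array(P)[:2]-O; return np.array([d@[np.cos(Y),np.sin(Y)], d@[-np.sin(Y),np.cos(Y)],P[2] if len(P)>2 else 0])
def st():
    s=arm.get_state(); f=s["contact_force"]; M=rot(s["orientation"])
    print("t %.2f"%s["time_s"],"rack mm",(1000*rk(s["ee_pos"])).round(1),"yaw %.2f"%np.degrees(np.arctan2(M[1,0],M[0,0])),"Ftool",(M.T@f).round(2),"op %.4f"%s["opening"])
E
python3 -c "from h import *;st()"
```

```text
time_s: 1.4
ee_pos: [0.2201, -0.5312, 0.2313]
orientation: [-0.0, 0.999, 0.043, 0.0]
contact_force: [0.1, 0.6, -0.9]
opening: 0.0516
grasp_force: 0.0
time_s: 2.4
ee_pos: [0.3867, -0.0837, 0.2318]
orientation: [0.0, 0.999, 0.045, 0.001]
contact_force: [1.0, -0.6, 0.5]
opening: 0.0428
grasp_force: 0.0
t 2.40 rack mm [-309.4    2.6  231.8] yaw 5.20 Ftool [ 0.92  0.64 -0.51] op 0.0428
```

```bash
python3 -m creep '[[0,0.014,0.08,0],[0,0,0.08,0],[0,0,0.08,0],[0,0,0.08,0],[0,0,0.08,0],[0,0,0.06,0],[0,0,0.04,0],[0,0,0.018,0]]' >/dev/null; python3 - <<'E'
from h import *
st()
p=cams.capture("wrist"); print(p["eye"],finder.place_of("carton_top",p)[:1])
w=p["image"]; q=cams.capture("scene"); c=cv2.resize(q["image"][170:300,220:400],(540,390),interpolation=cv2.INTER_CUBIC)
w=cv2.resize(w,(260,195)); im=np.zeros((390,800,3),np.uint8); im[:,:540]=c; im[:195,540:]=w; t=cams.capture("top")["image"][200:298,220:350]; im[195:,540:]=cv2.resize(t,(260,195))
cv2.imwrite("pics/a.png",im[:,:,::-1])
E
```

```text
t 3.40 rack mm [-310.6   -4.4   23.3] yaw 5.22 Ftool [ 0.47 -0.79  0.15] op 0.0427
[ 0.45981725 -0.08542686  0.16569131] [{'position': [0.5271, 0.4598], 'score': 0.87}]
```

View pics/a.png

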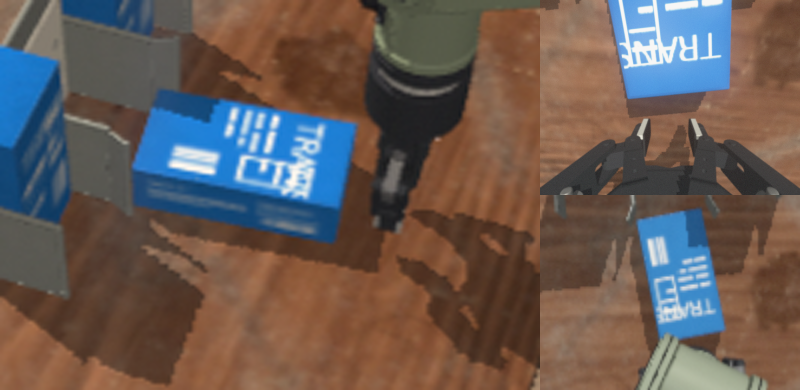

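```bash
python3 -m creep '[[0.025,0,0,0],[0.02,0,0,0],[0.0125,0,0,0],[0.0125,0,0,0],[0.0125,0,0,0],[0.0125,0,0,0],[0.0125,0,0,0],[0.0125,0,0,0]]' >/dev/null; cat >> h.py <<'E'
def look(fn):
    q=cams.capture("scene"); w=cams.capture("wrist"); t=cams.capture("top")
    c=cv2.resize(q["image"][150:300,190:370],(540,450),interpolation=cv2.INTER_CUBIC)
    im=np.zeros((450,800,3),np.uint8); im[:,:540]=c; im[:195,540:]=cv2.resize(w["image"],(260,195)); im[195:,540:]=cv2.resize(t["image"][155:283,220:350],(260,255))
    cv2.imwrite("pics/%s.png"%fn,im[:,:,::-1])
    return q,w,t
E
python3 - <<'E'
from h import *
st()
p=cams.capture("top")
for n in ["carton_top","carton_center","carton_foot"]:
    for r in finder.place_of(n,p)[:1]: print(n,r["score"],(1000*rk(at(p,r["position"],.025))).round(1))
p=cams.capture("wrist")
for n in ["carton_top","carton_center","carton_foot","bay_mouth"]:
    for r in finder.place_of(n,p)[:1]: print(n,r["score"],(1000*rk(at(p,r["position"],.0 if n[0]=="b" else .025))).round(1))
E
```

```text
t 4.60 rack mm [-261.8   -4.7   24. ] yaw 5.22 Ftool [-1.64 -1.08  0.04] op 0.0422
carton_top 0.73 [-245.7   -9.6   25. ]
carton_center 0.96 [-164.7   -6.    25. ]
carton_foot 0.91 [-91.    0.7  25. ]
carton_top 0.71 [-248.9  -14.5   25. ]
carton_center 0.55 [-162.    -9.1   25. ]
```

```bash
python3 -m creep '[[0.0125,-0.004,0,0],[0.0125,-0.004,0,0],[0.0125,-0.004,0,0],[0.0125,-0.004,0,0],[0.0125,-0.004,0,0]]' >/dev/null; python3 - <<'E'
from h import *
st()
q,w,t=look("b")
for p in (t,w):
  for n in ["carton_top","carton_center","carton_foot"]:
    for r in finder.place_of(n,p)[:1]: print(n,r["score"],(1000*rk(at(p,r["position"],.025))).round(1))
E
```

```text
t 5.67 rack mm [-236.5    3.4   24. ] yaw 5.23 Ftool [-1.62  0.05  0.63] op 0.0426
carton_top 0.61 [-2.291e+02  1.000e-01  2.500e+01]
carton_center 0.7 [-144.     1.3   25. ]
carton_foot 0.55 [-63.4 -10.2  25. ]
carton_top 0.65 [-226.2   -6.3   25. ]
carton_center 0.93 [-139.2   -7.1   25. ]
```

View pics/b.png

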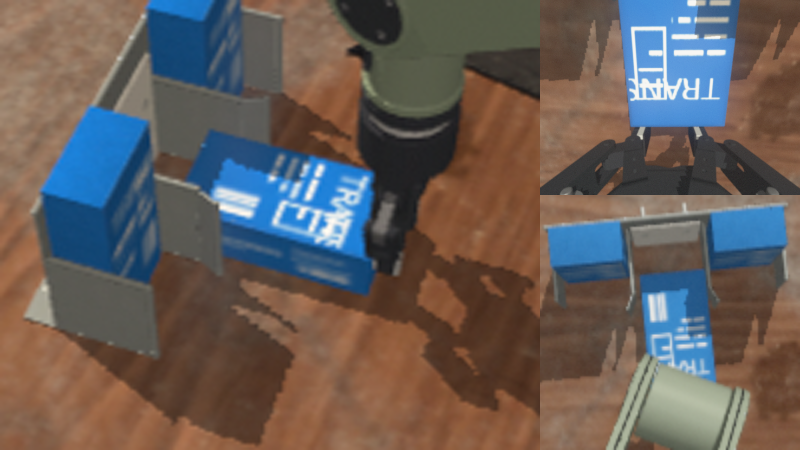

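```bash
python3 -m creep '[[0.0125,-0.0025,0,0],[0.0125,-0.0025,0,0],[0.0125,-0.0025,0,0],[0.0125,-0.0025,0,0],[0.0075,0,0,0]]' >/dev/null; python3 - <<'E'
from h import *
st()
w=cams.capture("wrist"); t=cams.capture("top")
for p in (t,w):
  for n in ["carton_top","carton_center","carton_foot"]:
    for r in finder.place_of(n,p)[:1]: print(n,r["score"],(1000*rk(at(p,r["position"],.025))).round(1))
E
```

```text
t 6.75 rack mm [-213.7    7.3   24.1] yaw 5.25 Ftool [-1.72  0.44 -0.94] op 0.0426
carton_top 0.67 [-212.1    1.3   25. ]
carton_center 0.59 [-117.5    2.1   25. ]
carton_foot 0.63 [-44.4  -2.7  25. ]
carton_top 0.86 [-204.2   -2.9   25. ]
carton_center 0.9 [-117.3   -2.5   25. ]
```

```bash
python3 -m creep '[[0.01,0,0,0],[0.01,0,0,0],[0.005,0,0,0]]' >/dev/null;  python3 -c "from h import *;st()"; for i in 1; do python3 -m creep '[[0.005,0,0,0],[0.005,0,0,0]]' >/dev/null;  python3 -c "from h import *;st()"; done
```

```text
t 7.53 rack mm [-203.9    7.2   24. ] yaw 5.23 Ftool [-3.26  0.26 -2.26] op 0.0428
t 7.78 rack mm [-200.     7.2   24.1] yaw 5.23 Ftool [-1.92 -0.7  -0.52] op 0.0426
```

```bash
python3 -m creep '[[0.005,0,0,0]]' >/dev/null;  python3 -c "from h import *;st()"; python3 -m creep '[[0.005,0,0,0]]' >/dev/null;  python3 -c "from h import *;st()"
```

```text
t 7.90 rack mm [-198.     7.2   24. ] yaw 5.23 Ftool [-1.42 -0.2  -1.24] op 0.0424
t 8.03 rack mm [-195.9    7.2   24.1] yaw 5.22 Ftool [-0.86 -0.29 -0.2 ] op 0.0427
```

```bash
python3 -m creep '[[0.003,0,0,0]]' >/dev/null;  python3 -c "from h import *;st()"
```

```text
t 8.15 rack mm [-194.7    7.2   24.1] yaw 5.22 Ftool [-1.42  0.37 -0.13] op 0.0426
```

```bash
for i in 1; do python3 -m creep '[[0.003,0,0,0]]' >/dev/null;  python3 -c "from h import *;st()";  python3 -m creep '[[0.003,0,0,0]]' >/dev/null;  python3 -c "from h import *;st()"; done
```

```text
t 8.28 rack mm [-193.6    7.2   24.1] yaw 5.23 Ftool [-1.42  0.38 -0.22] op 0.0425
t 8.40 rack mm [-192.4    7.2   24. ] yaw 5.23 Ftool [-2.4   0.59  0.44] op 0.0430
```

```bash
python3 -m creep '[[0.003,0,0,0]]' >/dev/null;  python3 -c "from h import *;st()"; 
```

```text
t 8.53 rack mm [-191.2    7.2   24.1] yaw 5.22 Ftool [-1.38  0.68 -0.59] op 0.0426
```

```bash
python3 -m creep '[[0.003,0,0,0]]' >/dev/null;  python3 -c "from h import *;st()"
```

```text
t 8.65 rack mm [-190.     7.2   24.1] yaw 5.22 Ftool [-0.96 -0.06 -0.16] op 0.0428
```

```bash
python3 -m creep '[[0.003,0,0,0]]' >/dev/null;  python3 -c "from h import *;st()"
```

```text
t 8.78 rack mm [-188.8    7.2   24.1] yaw 5.23 Ftool [-0.67 -0.14  0.69] op 0.0428
```

```bash
python3 -m creep '[[0.003,0,0,0]]' >/dev/null;  python3 -c "from h import *;st()"
```

```text
t 8.90 rack mm [-188.     7.2   24. ] yaw 5.24 Ftool [-3.5  -0.97 -2.71] op 0.0428
```

```bash
python3 -m creep '[[0.0015,0,0,0]]' >/dev/null;  python3 -c "from h import *;st()"
```

```text
t 9.03 rack mm [-188.     7.1   24.1] yaw 5.24 Ftool [-5.69  0.4  -5.46] op 0.0425
```

```bash
python3 -m creep '[[0.0015,0,0,0]]' >/dev/null;  python3 -c "from h import *;st()"
```

```text
t 9.15 rack mm [-188.     7.2   24. ] yaw 5.25 Ftool [-7.17  0.17 -4.06] op 0.0427
```

```bash
python3 -m creep '[[0.002,0,0,0],[0.002,0,0,0]]' >/dev/null;  python3 -c "
from h import *;st()
h=27;p=4
D=[0,2,4,6,8,10,15,20,25,30,35,40,45,50,55,60,65,70,75,80,85,90]
f=lambda d:np.array([-170*np.cos(d)-(50-h)*np.sin(d)+p*np.cos(d),170*np.sin(d)+h*np.cos(d)-p*np.sin(d)])
a=np.radians(D)
for i in range(1,len(D)):
  q=(f(a[i])-f(a[i-1]))/400; print(D[i],'dx %.4f dz %.4f'%(q[0],-q[1]),f(a[i])-f(0))"
```

```text
t 9.40 rack mm [-188.     7.3   23.7] yaw 5.26 Ftool [-11.75   1.89  -7.28] op 0.0423
2 dx -0.0018 dz -0.0144 [-0.70156571  5.77686878]
4 dx -0.0012 dz -0.0143 [-1.20003124 11.513804  ]
6 dx -0.0007 dz -0.0142 [-1.49478929 17.20381608]
8 dx -0.0002 dz -0.0141 [-1.58548073 22.83997262]
10 dx 0.0003 dz -0.0139 [-1.47199509 28.41540682]
15 dx 0.0029 dz -0.0341 [-0.2965252 42.0439588]
20 dx 0.0061 dz -0.0328 [ 2.14456165 55.14704455]
25 dx 0.0092 dz -0.0312 [ 5.83268733 67.6249417 ]
30 dx 0.0123 dz -0.0294 [10.73978297 79.3826859 ]
35 dx 0.0152 dz -0.0274 [16.82850261 90.33079363]
40 dx 0.0181 dz -0.0251 [ 24.05250742 100.38594317]
45 dx 0.0208 dz -0.0227 [ 32.35681836 109.47160877]
50 dx 0.0233 dz -0.0201 [ 41.6782346  117.51864302]
55 dx 0.0257 dz -0.0174 [ 51.94581455 124.46580313]
60 dx 0.0278 dz -0.0145 [ 63.08141571 130.26021703]
65 dx 0.0298 dz -0.0115 [ 75.00028945 134.85778572]
70 dx 0.0315 dz -0.0084 [ 87.61172593 138.22351892]
75 dx 0.0330 dz -0.0053 [100.81974451 140.33180138]
80 dx 0.0343 dz -0.0021 [114.52382419 141.1665878 ]
85 dx 0.0352 dz 0.0011 [128.61966865 140.72152494]
90 dx 0.0360 dz 0.0043 [143. 139.]
```

```bash
python3 -m creep '[[0,0,-0.005,0],[-0.001,0,-0.007,0],[-0.001,0,-0.007,0]]' >/dev/null;  python3 -c "from h import *;st()"
```

```text
t 9.78 rack mm [-188.5    7.6   30.3] yaw 5.23 Ftool [-5.52  0.33  0.87] op 0.0425
```

```bash
python3 -m creep '[[0.003,0,0,0],[0.003,0,0,0]]' >/dev/null;  python3 - <<'E'
from h import *
st(); look("c"); st()
E
```

```text
t 10.03 rack mm [-188.4    7.9   29.4] yaw 5.24 Ftool [-10.51   2.88   0.33] op 0.0429
t 10.18 rack mm [-188.4    7.9   29.3] yaw 5.23 Ftool [-9.62  2.61  1.38] op 0.0428
```

View pics/c.png

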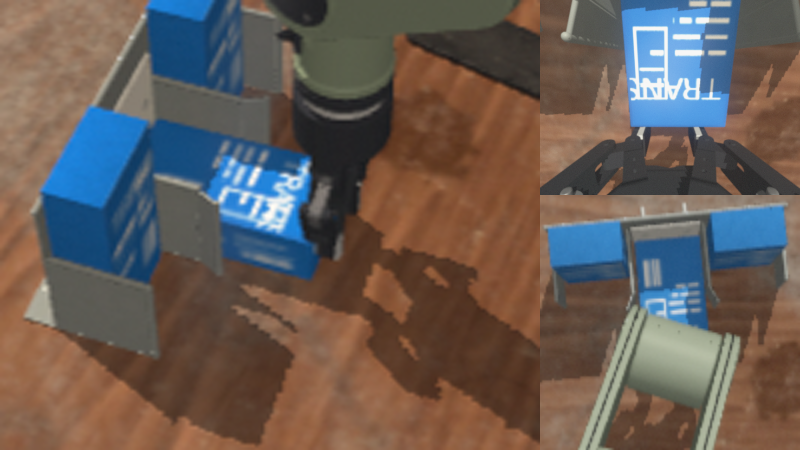

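```bash
python3 -m creep '[[0.001,0,-0.007,0],[0,0,-0.007,0],[0,0,-0.007,0],[0,0,-0.007,0]]' >/dev/null;  python3 -c "from h import *;st()"
```

```text
t 10.68 rack mm [-188.9    8.    40.2] yaw 5.25 Ftool [-9.86  2.58  1.58] op 0.0422
```

```bash
python3 -m creep '[[0,0,-0.007,0],[0,0,-0.007,0],[0,0,-0.007,0],[0.001,0,-0.007,0],[0.001,0,-0.009,0],[0.001,0,-0.009,0]]' >/dev/null;  python3 -c "from h import *;st()"
```

```text
t 11.43 rack mm [-188.2    8.    58.5] yaw 5.25 Ftool [-12.31   1.7    1.3 ] op 0.0425
```

```bash
python3 -m creep '[[0.001,0,-0.011,0],[0.0015,0,-0.011,0],[0.0015,0,-0.011,0],[0.002,0,-0.011,0],[0.0025,0,-0.0105,0],[0.003,0,-0.0105,0],[0.003,0,-0.0105,0],[0.003,0,-0.0105,0]]' >/dev/null;  cat >> h.py <<'E'
from scipy.optimize import brentq
def tl(x0=-188.,z0=23.8,h=27):
    s=arm.get_state(); P=1000*rk(s["ee_pos"]); F=rot(s["orientation"]).T@s["contact_force"]
    l=P[2]-z0; a=brentq(lambda a:170*np.sin(a)+h*np.cos(a)-h-l,0,1.43) if l<144 else 1.5
    pred=170-170*np.cos(a)-(50-h)*np.sin(a)
    print("t %.2f theta %.1f x %.1f pred %.1f z %.1f axial %.1f trans(up) %.1f lat %.1f"%(s["time_s"],np.degrees(a),P[0]-x0,pred,P[2],-(F[0]*np.cos(a)+F[2]*np.sin(a)),-F[0]*np.sin(a)+F[2]*np.cos(a),F[1]))
E
python3 -c "from h import *;st();tl()"
```

```text
t 12.43 rack mm [-180.1    8.2   93.6] yaw 5.26 Ftool [-11.9    0.53  -2.82] op 0.0432
t 12.43 theta 25.2 x 7.9 pred 6.4 z 93.6 axial 12.0 trans(up) 2.5 lat 0.5
```

```bash
python3 -m creep '[[0.004,0,-0.011,0],[0.0045,0,-0.011,0],[0.005,0,-0.0105,0],[0.0055,0,-0.0105,0],[0.006,0,-0.01,0],[0.0065,0,-0.01,0],[0.007,0,-0.0095,0],[0.007,0,-0.0095,0]]' >/dev/null; python3 -c "from h import *;st();tl()"
```

```text
t 13.43 rack mm [-160.     7.7  127.8] yaw 5.25 Ftool [-9.82 -0.11 -4.85] op 0.0427
t 13.43 theta 40.5 x 28.0 pred 25.9 z 127.8 axial 10.6 trans(up) 2.7 lat -0.1
```

```bash
python3 -m creep '[[0.0085,0,-0.009,0],[0.009,0,-0.0085,0],[0.009,0,-0.0085,0],[0.0095,0,-0.008,0],[0.0095,0,-0.0078,0],[0.01,0,-0.0074,0]]' >/dev/null; python3 -c "from h import *;st();tl()"
```

```text
t 14.18 rack mm [-135.9    7.2  149.1] yaw 5.24 Ftool [-6.73 -1.51 -8.38] op 0.0424
t 14.18 theta 53.2 x 52.1 pred 49.7 z 149.1 axial 10.7 trans(up) 0.4 lat -1.5
```

```bash
python3 -m creep '[[0.009,0,-0.005,0],[0.009,0,-0.005,0],[0.009,0,-0.0048,0],[0.009,0,-0.0047,0],[0.0092,0,-0.0044,0],[0.0094,0,-0.0042,0],[0.0095,0,-0.0038,0],[0.0096,0,-0.0034,0]]' >/dev/null; python3 - <<'E'
from h import *
st();tl();look("d")
E
```

```text
t 15.18 rack mm [-103.8    6.8  164. ] yaw 5.23 Ftool [-2.52 -0.25 -5.85] op 0.0427
t 15.18 theta 67.3 x 84.2 pred 83.2 z 164.0 axial 6.4 trans(up) 0.1 lat -0.3
```

View pics/d.png

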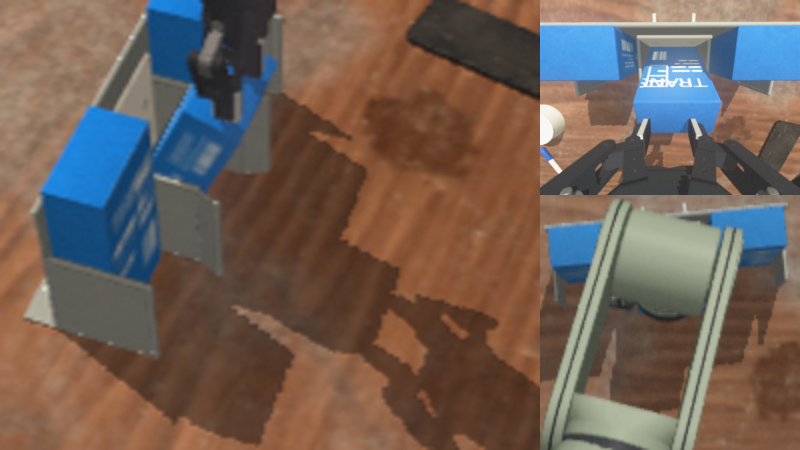

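```bash
python3 -m creep '[[0.006,0,0.001,0],[0.009,0,-0.001,0],[0.009,0,-0.0015,0],[0.009,0,-0.0015,0],[0.009,0,-0.0015,0]]' >/dev/null; python3 -c "from h import *;st();tl()"
```

```text
t 15.95 rack mm [-85.7   6.5 167.8] yaw 5.23 Ftool [ -2.53   0.16 -10.97] op 0.0427
t 15.95 theta 74.4 x 102.3 pred 102.1 z 167.8 axial 11.2 trans(up) -0.5 lat 0.2
```

```bash
python3 -m creep '[[0.01,0,-0.002,0],[0.01,0,-0.001,0],[0.01,0,-0.001,0],[0.01,0,0,0],[0.01,0,0,0],[0.01,0,0,0]]' >/dev/null; python3 - <<'E'
from h import *
st();tl()
E
```

```text
t 16.70 rack mm [-60.7   6.5 169.5] yaw 5.23 Ftool [ 0.28  0.58 -9.93] op 0.0428
t 16.70 theta 85.9 x 127.3 pred 135.0 z 169.5 axial 9.9 trans(up) -1.0 lat 0.6
```

```bash
python3 -m creep '[[0.008,0,0,0],[0.008,0,0.0005,0],[0.008,0,0.0005,0],[0.008,0,0.0005,0]]' >/dev/null; python3 - <<'E'
from h import *
st();tl()
E
```

```text
t 17.20 rack mm [-47.7   6.5 168.9] yaw 5.23 Ftool [ 0.7   0.08 -8.06] op 0.0426
t 17.20 theta 85.9 x 140.3 pred 135.0 z 168.9 axial 8.0 trans(up) -1.3 lat 0.1
```

```bash
python3 -m creep '[[0.007,0,0.0005,0],[0.006,0,0.0005,0],[0.005,0,0.0005,0]]' >/dev/null; python3 - <<'E'
from h import *
st();q,w,t=look("e")
p=w
for n in ["carton_top","carton_center","carton_left_center","carton_right_center"]:
    print(n,[(r["score"],(np.array(r["position"])*[560,420]).round()) for r in finder.place_of(n,q)[:2]])
E
```

```text
t 17.57 rack mm [-40.6   6.4 168.2] yaw 5.22 Ftool [ 0.92 -0.93 -7.77] op 0.0425
carton_top [(0.96, array([241., 168.]))]
carton_center [(0.89, array([242., 197.]))]
carton_left_center [(0.85, array([225., 225.])), (0.36, array([242., 167.]))]
carton_right_center [(0.8, array([253., 164.]))]
```

View pics/e.png

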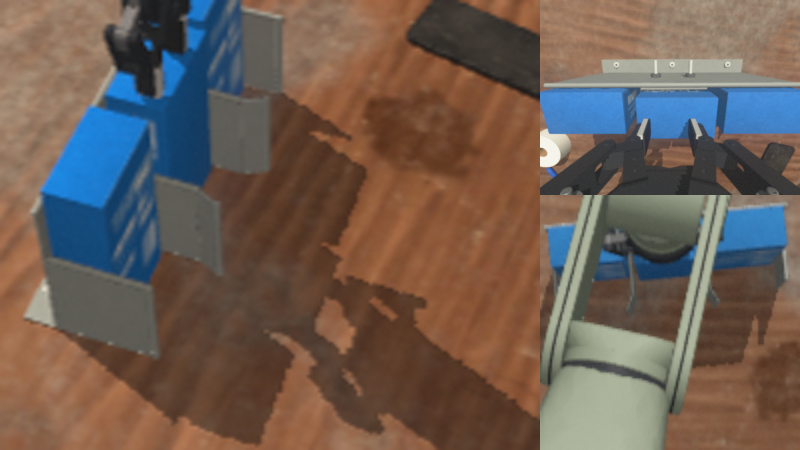

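```bash
python3 -m creep '[[0.003,0,0,0],[0.003,0,0,0],[0.003,0,0,0]]' >/dev/null; python3 -c "from h import *;st()"
```

```text
t 18.30 rack mm [-40.    6.4 168.2] yaw 5.24 Ftool [ -9.54   0.   -13.74] op 0.0427
```

```bash
python3 -m creep '[[-0.003,0,-0.003,0],[-0.002,0,-0.005,0],[0,0,-0.01,0],[0,0,-0.025,0],[0,0,-0.05,0]]' >/dev/null; python3 - <<'E'
from h import *
st();look("f")
E
```

```text
t 18.93 rack mm [-43.    7.2 201.4] yaw 5.23 Ftool [0.46 0.12 0.23] op 0.0430
```

View pics/f.png

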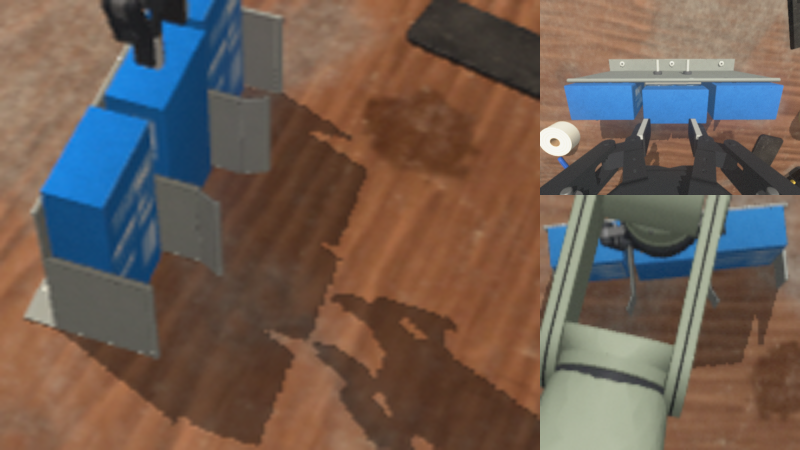

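```bash
python3 -m creep '[[0,0,-0.1,0],[0,0,-0.1,0],[-0.12,0,0,0],[-0.12,0,0,0],[-0.12,0,0,0],[-0.12,0,0,0],[-0.12,0,0,0],[0,0,0,0]]' >/dev/null; python3 - <<'E'
from h import *
st()
t=cams.capture("top");q=cams.capture("scene")
for n,p in (("top",t),("scene",q)):
  for k,z in [("carton_top",.17),("carton_center",.085),("carton_foot",0),("carton_left_center",.085),("carton_right_center",.085),("label_roll",0),("mobile_phone",0)]:
    for r in finder.place_of(k,p)[:1]: print(n,k,r["score"],at(p,r["position"],z)[:2].round(3),(1000*rk(at(p,r["position"],z))).round(1))
im=np.hstack([cv2.resize(t["image"][150:230,210:350],(455,260),interpolation=cv2.INTER_CUBIC),cv2.resize(q["image"][120:250,190:340],(300,260),interpolation=cv2.INTER_CUBIC)])
cv2.imwrite("pics/g.png",im[:,:,::-1])
E
```

```text
t 20.07 rack mm [-285.     7.9  281.1] yaw 5.14 Ftool [0.24 0.79 0.27] op 0.0425
top carton_top 0.91 [ 0.657 -0.06 ] [-37.7   1.3 170. ]
top carton_center 0.91 [ 0.659 -0.06 ] [-35.6   0.6  85. ]
top carton_foot 0.92 [ 0.657 -0.059] [-38.1   2.1   0. ]
top carton_left_center 0.6 [0.653 0.041] [-32.6 101.9  85. ]
top carton_right_center 0.82 [ 0.676 -0.155] [-28.2 -95.1  85. ]
top label_roll 0.64 [0.491 0.228] [-176.3  303.8    0. ]
top mobile_phone 0.68 [ 0.475 -0.348] [-245.5 -268.7    0. ]
scene carton_center 0.61 [ 0.67  -0.057] [-24.9   3.4  85. ]
scene carton_foot 0.8 [ 0.67  -0.055] [-24.3   5.3   0. ]
scene carton_left_center 0.75 [0.667 0.037] [-18.9  96.9  85. ]
scene carton_right_center 0.73 [ 0.684 -0.169] [ -20.8 -110.1   85. ]
scene label_roll 0.8 [0.494 0.229] [-173.4  303.9    0. ]
scene mobile_phone 0.59 [ 0.469 -0.348] [-252.3 -268.5    0. ]
```

View pics/g.png

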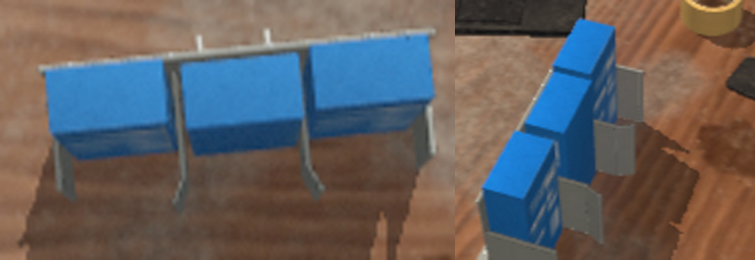

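```bash
python3 - <<'E'
from h import *
t=cams.capture("top"); g=t["image"]
def W(x,y,z): return np.r_[O+np.array([[np.cos(Y),-np.sin(Y)],[np.sin(Y),np.cos(Y)]])@[x/1000,y/1000],z/1000]
for y0 in (101,2,-101):
  print(y0,"model back-top,front-top,front-bot:",[proj(t,W(*P)).round(1).tolist() for P in ((-10,y0,170),(-60,y0,170),(-60,y0,0))])
  c=int(round(proj(t,W(-35,y0,170))[0]))
  print(c,[(r,*g[r,c-6:c+7].mean(0).round().astype(int)) for r in range(164,202)])
E
```

```text
101 model back-top,front-top,front-bot: [[242.4, 172.5], [244.1, 192.5], [249.9, 200.5]]
243 [(164, np.int64(140), np.int64(107), np.int64(86)), (165, np.int64(140), np.int64(108), np.int64(87)), (166, np.int64(143), np.int64(110), np.int64(89)), (167, np.int64(146), np.int64(116), np.int64(96)), (168, np.int64(158), np.int64(152), np.int64(144)), (169, np.int64(125), np.int64(153), np.int64(182)), (170, np.int64(71), np.int64(141), np.int64(199)), (171, np.int64(59), np.int64(138), np.int64(202)), (172, np.int64(59), np.int64(138), np.int64(202)), (173, np.int64(59), np.int64(138), np.int64(202)), (174, np.int64(59), np.int64(137), np.int64(200)), (175, np.int64(58), np.int64(135), np.int64(199)), (176, np.int64(58), np.int64(135), np.int64(198)), (177, np.int64(57), np.int64(134), np.int64(197)), (178, np.int64(56), np.int64(133), np.int64(195)), (179, np.int64(56), np.int64(132), np.int64(194)), (180, np.int64(55), np.int64(131), np.int64(194)), (181, np.int64(56), np.int64(131), np.int64(194)), (182, np.int64(56), np.int64(131), np.int64(194)), (183, np.int64(56), np.int64(130), 
[... 4226 characters left out ...]
int64(104)), (188, np.int64(51), np.int64(78), np.int64(104)), (189, np.int64(44), np.int64(73), np.int64(102)), (190, np.int64(50), np.int64(69), np.int64(93)), (191, np.int64(86), np.int64(75), np.int64(74)), (192, np.int64(96), np.int64(76), np.int64(64)), (193, np.int64(96), np.int64(75), np.int64(62)), (194, np.int64(97), np.int64(76), np.int64(62)), (195, np.int64(99), np.int64(77), np.int64(63)), (196, np.int64(99), np.int64(77), np.int64(63)), (197, np.int64(96), np.int64(74), np.int64(60)), (198, np.int64(95), np.int64(73), np.int64(60)), (199, np.int64(95), np.int64(72), np.int64(59)), (200, np.int64(93), np.int64(70), np.int64(57)), (201, np.int64(92), np.int64(70), np.int64(56))]
```

```bash
python3 -c "from workcell import arm; print(arm.sign_off())"
```

```text
the job is handed in; nothing more can be done
None
```

The blue carton slid flat to the depth stop, was tipped up with its foot down, and now stands upright in the middle bay, released and handed in at about 20 s. Peak finger force read at the end of each move was about 17 N, and the other cartons, label roll and phone were not touched.

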